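Load a wooden block under the spring clip of a drilling jig

ROBOT

A 6-joint arm with a two-finger parallel gripper is mounted at the origin on a cart in front of the work surface, level with it; the furniture and walls round the work are solid. World frame = base frame: x ahead of the robot, y to its left, z up, the work surface at z = 0. Lengths are in m, angles in rad, forces in N, time in s.
With the tool pointing down it reaches from about 0.375 to 0.9 m from the base axis. Payload 3.1 kg.
Tool frame: the origin (TCP) lies on the centre line of the jaws, within the pads' length; the fingertips stand robot.tip_reach ahead of it and the grasp point (between the pads) lies 8 mm behind it (robot.tip_reach is the distance from the TCP to the fingertips, in m); z points along the fingers, y is the line along which they close (so a half turn about z gives the same grasp; the last joint's range is limited). The gripper opens to 87 mm and grips with 3 to 60 N. Pads are 19 mm wide; open, the fingers measure 117 mm over their backs; the gripper's body (75 mm by 190 mm) begins 51 mm behind the grasp point.
Start: joints at [-1.292, 0.527, 1.433, -0, 1.181, -0.178], TCP at [0.276, -0.561, 0.212] pointing down, gripper open.
Joint ranges: [-3.08, 3.08], [-0.75, 2.2], [0.22, 2.44], [-1.43, 4.57], [0, 2.65], [-2.85, 2.85]. Speed limits (rad/s): [2.79, 2.79, 3.14, 3.14, 3.14, 3.14].

INTERFACE

Orientations are given as a unit quaternion [x, y, z, w].
In Python, from rig import robot gives the robot as it stands.
- The arm moves only by the tool jog_arm, never from a script. Its argument "motion" is one flat list of numbers, 7 for each row, row after row: the shift along the tool's x, y, z scaled (see below), then the turn, a rotation vector about the tool's x, y, z scaled (see below), then the gripper's target within -1 to 1 (shut at 1, half-way at 0, fully open at -1). In form: [x, y, z, rx, ry, rz, hand, x, y, z, rx, ry, rz, hand, ...]. A call has 1 to 12 rows; each row shifts and turns the commanded pose from where the row before left it, along the tool's axes as they then stand; what a row does not reach is not made up. The controller multiplies each number of a shift by 4 cm and each number of a turn by 4 degrees. A row lasts 1/8 s, in which the tool goes at most 62.5 mm and 10.7 degrees, less where a joint would pass 70% of its speed; a pose out of reach is approached as far as the arm can. A call with a number of a shift or a turn outside -1 to 1 is refused whole. A call with a gripper value outside its range is refused whole. The fingers move at their own pace and stop on an object; "grip_force" is the grip in N (left out, the last holds). Time passes only in rows, so rows that do not move let the fingers close. It gives the time, the measured TCP pose, the force, the opening and the grip force at its end, in the units of the state.
- robot.get_obs(): the state, without advancing time (a new reading comes with each control period).
- robot.camera(name): name is "side" or "top" or "wrist"; returns the picture (384x512x3 uint8, blue, green, red); there is no depth.
- robot.calibration(name): a dict with "fx", "fy", "cx", "cy" (pixels), "dist_coeffs" ([k1, k2, p1, p2, k3] as OpenCV has them; the pictures are not rectified), "R" (3x3) and "t" (3): a world point X has camera coordinates R X + t; the wrist camera has in their place "T_tool_cam" (4x4, takes a point from camera to tool coordinates, whose origin is the TCP and whose axes are the flange's). Camera axes: x right, y down, z forward; pixel columns grow to the right and rows downward; lengths in m; the calibration is good to about 2 mm. A picture is of the moment at which its call begins: read the wrist's pose just before it. calibration takes no time and is no camera call.
- robot.hand_in(): hands the job in; it is judged then, once.
The state is a dict: "time": time; "q": joint angles; "joint_velocities": joint speeds; "joint_torque": joint torques, N m; "position": TCP position; "tool_rot": TCP orientation; "ft_force": force on the tool from outside, world axes, zero at the start; "moment": the same for the moment, N m; "grip_width": finger opening in m; "grip_force": force on a finger pad.
Only numpy, scipy, OpenCV 4.12 (cv2) and the standard library are available. Lean on these libraries where they do the work, as an engineer would, in place of code of your own. Each camera call takes 0.05 s, during which the arm holds its last target. There are 200 camera calls.

TASK

Load the small wooden block into the drilling jig without picking it up: press the red pedal down with one fingertip so that the spring clip's nose rises, and with the other fingertip push the block along its lane beneath the nose until it rests against the end stop. Keep the pedal down until the block is home, then let the clip come down on the block and move clear. Do not pinch or lift anything, and leave the other things on the table where they are.

Things in the scene. Friction and masses are not known exactly. Their poses are not given: they have to be found in the camera images.
- jig: Drilling jig on a plywood plate 205x135x12 mm fixed to the table. Origin on its underside (table level) below the clip's nose; x runs along the lane towards the end stop (the way to push), y left, z up. Plate: x -145 to 60, y -98 to 37 mm. Lane centred on y = 0, bed at z = 12 mm, between two dark rails 44 mm apart (inside), 8 mm wide, tops at z = 17 mm
- stop (a point): Middle of the face of the wooden end stop that the block must rest against, at jig (30, 0, 21) mm. An aluminium drill bridge with a brass bush stands over the lane's end there, jig x 14 to 46 mm, y -31 to 31, underside 36 mm and bush top 47 mm over the table
- block: Small wooden block 60 mm long, 40 wide, 18 high, about 60 g, loose on the lane's bed (its top 30 mm over the table), long side along the lane, some way before the clip's nose. Origin at the centre of its underside; its y axis runs along its length, so along the lane. When home its origin is at jig x = 0 and its rear face at jig x = -30 mm
- pedal (a point): Red pedal with black treads, 124 mm along the lane (jig x -136 to -12 mm), 38 mm wide, right (-y) of the lane. This point: middle of its upper face. At rest its outer edge is 38 mm over the table, slope 0.34 rad; pressed level its face is 22 mm over the table, at jig y -49 to -87 mm, about 7 N. Held by a tip 20 to 24 mm over the table, the clip is open; tips can slide on it
- clip (a joint): Angle of the spring clip, rad: 0 at rest (nose 10 mm above the lane's bed: the 18 mm high block is stopped by it), grows as the pedal is pressed, limit 0.5. The nose touches the block's top at 0.23 and is clear of it above 0.255; the pedal is level at 0.34. A spring returns it
- nose (a point): Bent steel arm of the clip with a black rubber nose, which reaches from the hinge over the right-hand rail to the lane's centre line. Nose 10 mm thick, at jig x -4 to 8 mm, y 0. Top of the arm 42 mm over the table at rest, 56 mm when open. This point: underside of the nose, where it meets the block. Hinge rod 7 mm thick along jig x -130 to 15 mm, y -36, z 21; lugs 29 mm high
- knob_b: White drawer knob, 30 mm in diameter, 28 mm high, standing left of the jig; bystander, origin at its foot
- bracket_b: Zinc corner bracket, 22 x 45 x 45 mm, standing left of the jig; bystander, origin at its underside
- battery_pack: Black tool battery, 68 x 114 x 58 mm, right of and before the jig; bystander, origin at its underside
- spanner: Spanner, 29 x 164 x 10 mm, lying at the right of the table; bystander, origin at its underside
- screw_box_a: Green carton of screws, 51 x 71 x 46 mm, at the left; bystander, origin at its underside
- filler_tub: White tub with brown lid, 67 mm across, 53 mm high, at the far left; bystander, origin at its underside
There are look-alikes about, which are no part of the job. What is meant by the block is not turquoise, and is the smaller of those in its own colour.

How it is judged:
On the way, in this order (a step that is already met when the one before it is completed fails the run):
1. the pedal is held down by a finger and the nose is raised while the block is not yet beneath it (contact force between the fingers and pedal_plate above 1 N and value of joint clip above 0.255 rad and x of block in the frame of jig below -0.03 m), for 0.1 s.
2. a finger pushes the block home to within 4 mm of the end stop while the pedal is still held down (contact force between the fingers and pedal_plate above 1 N and value of joint clip above 0.255 rad and x of block in the frame of jig above -0.004 m and contact force between the fingers and block above 0.05 N), for 0.05 s.
At the end, for the whole second after the job is handed in: the block lies flat in the lane, within 4 mm of the end stop, at rest, and the clip's released nose presses on its top (more than 1.5 N) (x of block in the frame of jig between -0.004 and 0.004 m and y of block in the frame of jig between -0.005 and 0.005 m and z of block in the frame of jig below 0.0145 m and angle between the y axis of block and the x axis of jig, either way round below 0.12 rad and contact force between rubber_nose and block above 1.5 N and value of joint clip between 0.17 and 0.255 rad and linear speed of block below 0.01 m/s); the robot touches nothing.
It fails at once if the block is lifted more than 6 mm off the lane's bed (z of block in the frame of jig above 0.018 m).
It fails at once if a bystander is moved by more than 15 mm (distance of any of knob_b, bracket_b, battery_pack, spanner, screw_box_a, filler_tub from where it was at the start of the episode above 0.015 m).
It also fails if it takes over 35 s, if anything falls off the work surface, if the arm or the gripper's body presses on something with over 40 N, if the wrist force passes 120 N, or if a joint passes its speed limit or range.

## Working session

There is one attempt and no reset: what is moved stays moved. The work goes in short steps, Python scripts to look and compute and a tool call to move; the robot and the scene stay as the last step left them, time stands still between calls to the robot, and variables do not carry over. Pictures are saved under pics/ and viewed, at most 10 in all, crops included, and the job is handed in when it is done.

Besides the shell and the picture viewer there is one more tool, called as a command line: name --argument value ..., lists and objects as JSON in quotes. jog_arm: Moves the arm, as the interface text tells. Shifts and turns lie within -1 to 1; 1 stands for 4 cm of shift or 4 degrees of turn. Its arguments: {"type":"object","properties":{"motion":{"type":"array","items":{"type":"number"}},"grip_force":{"type":"number"}},"required":["motion"]}

```bash
ls; mkdir -p pics
python3 - <<'E'
from rig import robot
import cv2
print(robot.tip_reach)
o=robot.get_obs();print({k:o[k] for k in('time','position','tool_rot','grip_width')})
for n in('top','side'):
    cv2.imwrite(f'pics/{n}0.png',robot.camera(n)); print(n,robot.calibration(n))
print(robot.calibration('wrist'))
E
```

```text
pics
0.011
{'time': 0.0, 'position': array([ 0.27548183, -0.56020177,  0.21101532]), 'tool_rot': array([ 9.74028424e-01,  2.26423435e-01, -7.28633593e-05, -1.02584838e-03]), 'grip_width': 0.08717740436068691}
top {'fx': 434.0335690165412, 'fy': 434.0335690165412, 'cx': 256.25219214686797, 'cy': 179.31455683587666, 'dist_coeffs': array([-0.10520714,  0.        ,  0.        ,  0.        ,  0.        ]), 'R': array([[ 0.02482135, -0.99965987,  0.0080023 ],
       [-0.99383249, -0.02554048, -0.10791045],
       [ 0.10807813, -0.00527446, -0.99412841]]), 't': array([-0.01183151,  0.52167261,  1.05849106])}
side {'fx': 352.69410995260995, 'fy': 352.69410995260995, 'cx': 251.34220436824205, 'cy': 191.34917858122503, 'dist_coeffs': array([-0.06644162,  0.        ,  0.        ,  0.        ,  0.        ]), 'R': array([[-0.97938688, -0.20113798, -0.01857009],
       [-0.11697131,  0.63969713, -0.75967447],
       [ 0.16467862, -0.74184304, -0.65003835]]), 't': array([0.49098792, 0.10654941, 0.84433383])}
{'fx': 338.8597695841773, 'fy': 338.8597695841773, 'cx': 259.0850444501495, 'cy': 184.63630742192913, 'dist_coeffs': array([-0.09441529,  0.        ,  0.        ,  0.        ,  0.        ]), 'T_tool_cam': array([[ 3.24892465e-04, -9.61856845e-01, -2.73553111e-01,
         7.55411403e-02],
       [ 9.99999183e-01,  6.50764981e-04, -1.10051957e-03,
         2.14409957e-05],
       [ 1.23656107e-03, -2.73552530e-01,  9.61856270e-01,
        -1.71919119e-01],
       [ 0.00000000e+00,  0.00000000e+00,  0.00000000e+00,
         1.00000000e+00]])}
```

View pics/top0.png

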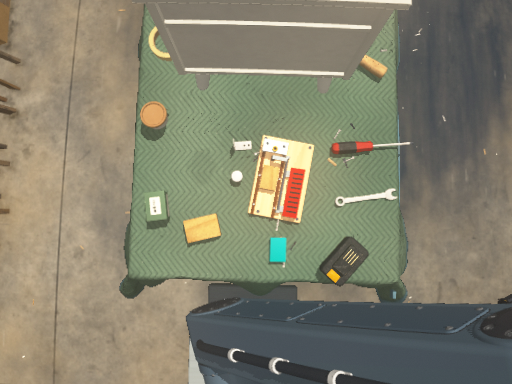

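View pics/side0.png

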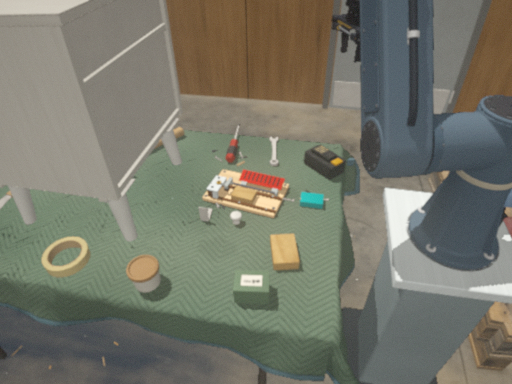

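Candidates for the block: the wooden one in the jig lane at top (269,178), the larger wooden one at (202,228), and the turquoise one at (278,250). By the description it's the one in the lane. I'll check that in a close crop.

Run:
```python
import cv2
a=cv2.imread('pics/top0.png')[128:232,240:324]; b=cv2.imread('pics/side0.png')[160:225,195:300]
a=cv2.resize(a,None,fx=5.6,fy=5.6,interpolation=cv2.INTER_CUBIC)
b=cv2.resize(b,None,fx=7,fy=7,interpolation=cv2.INTER_CUBIC)
cv2.imwrite('pics/topc.png',a);cv2.imwrite('pics/sidec.png',b)
```

```text
(no output)
```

View pics/topc.png

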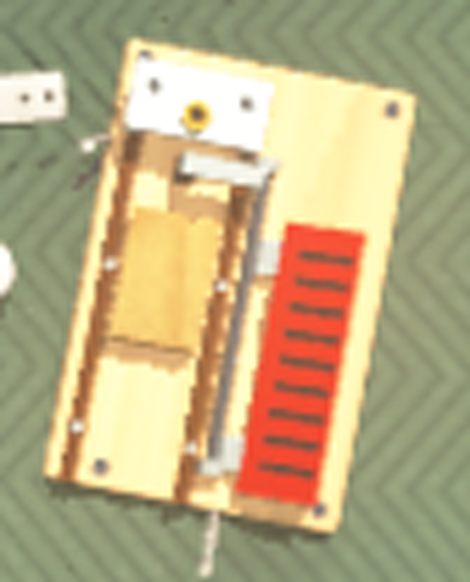

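View pics/sidec.png

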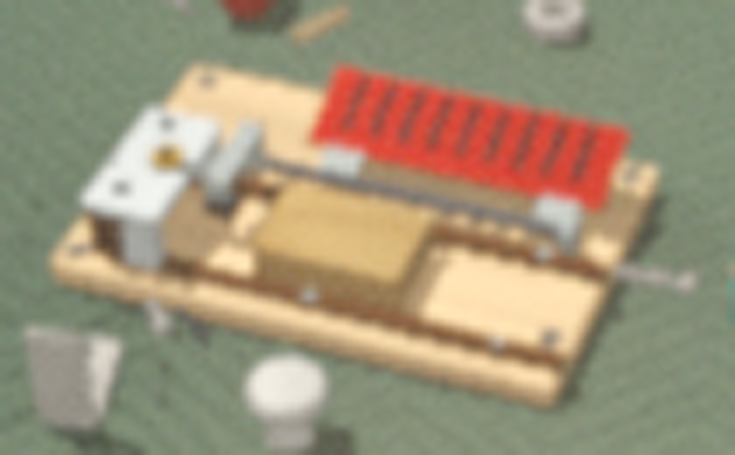

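The crops confirm it. The block is in the lane before the nose, with its top face in the top crop at about (135,205), (222,218), (192,352) and (108,338). The plate corners are clear in both crops, so I'll fit the jig pose from them.

```bash
cat > h.py <<'E'
import numpy as np, cv2
from rig import robot
def proj(name,X):
    c=robot.calibration(name); K=np.array([[c['fx'],0,c['cx']],[0,c['fy'],c['cy']],[0,0,1.]])
    return cv2.projectPoints(np.array(X,float),cv2.Rodrigues(c['R'])[0],c['t'],K,c['dist_coeffs'])[0][:,0]
def plane(name,uv,z):
    c=robot.calibration(name); K=np.array([[c['fx'],0,c['cx']],[0,c['fy'],c['cy']],[0,0,1.]])
    n=cv2.undistortPoints(np.array(uv,float)[:,None],K,c['dist_coeffs'])[:,0]
    d=np.c_[n,np.ones(len(n))]@c['R']; o=-c['R'].T@c['t']
    return o+d*((z-o[2])/d[:,2])[:,None]
def jw(p,J): # jig->world
    J=np.array(J,float);p=p; c,s=np.cos(p[2]),np.sin(p[2]); W=J.copy()
    W[:,0]=p[0]+c*J[:,0]-s*J[:,1]; W[:,1]=p[1]+s*J[:,0]+c*J[:,1]; return W
def wj(p,W):
    W=np.array(W,float); c,s=np.cos(p[2]),np.sin(p[2]); d=W[:,:2]-p[:2]
    return np.c_[c*d[:,0]+s*d[:,1],-s*d[:,0]+c*d[:,1]]
E
python3 - <<'E'
from h import *
from scipy.optimize import least_squares
J=np.array([[.06,.037,.012],[.06,-.098,.012],[-.145,-.098,.012],[-.145,.037,.012]])
f=lambda u,s,o:(np.array(u)+.5)/s-.5+np.array(o)
T=f([[132,38],[415,95],[335,532],[45,478]],5.6,[240,128]); S=f([[52,258],[195,65],[660,168],[550,390]],7,[195,160])
pT=plane('top',T,.012); x0=[pT[:,0].mean(),pT[:,1].mean(),-.2]
for w in((1,1),(1,0),(0,1)):
    r=least_squares(lambda p:np.r_[w[0]*(proj('top',jw(p,J))-T).ravel(),w[1]*(proj('side',jw(p,J))-S).ravel()],x0)
    print(w,r.x.round(4),r.fun.round(1))
    if w==(1,1): P=r.x
B=f([[135,205],[222,218],[192,352],[108,338]],5.6,[240,128])
print('block',wj(P,plane('top',B,.030)).round(4))
# knob, bracket
print('knob/bracket',wj(P,plane('top',[[237,175],[243,145]],.03)).round(3))
o=robot.get_obs(); np.save('P.npy',P)
from scipy.spatial.transform import Rotation as R
print(R.from_quat(o['tool_rot']).as_matrix().round(3))
E
```

```text
(1, 1) [ 0.5754 -0.0388 -0.1698] [-0.4 -0.2  0.5 -0.2  0.2  0.3 -0.5 -0.4 -0.4  0.3  0.2 -0.4  0.2 -0.1
  0.6 -0.1]
(1, 0) [ 0.575  -0.0389 -0.1678] [-0.5 -0.   0.5 -0.2  0.4  0.4 -0.4 -0.2 -0.   0.   0.  -0.   0.  -0.
  0.  -0. ]
(0, 1) [ 0.5759 -0.0387 -0.1733] [-0.  -0.   0.  -0.  -0.   0.  -0.  -0.  -0.6  0.2  0.2 -0.4  0.1  0.
  0.3 -0. ]
block [[-0.0187  0.0195]
 [-0.0169 -0.0198]
 [-0.0787 -0.018 ]
 [-0.0798  0.0199]]
knob/bracket [[-0.059  0.08 ]
 [ 0.019  0.08 ]]
[[ 0.897  0.441 -0.001]
 [ 0.441 -0.897  0.002]
 [ 0.    -0.002 -1.   ]]
```

The jig is at about (0.575, -0.039) with yaw -9.7°. The block's rear face is at jig x ≈ -79 mm.

The plan is to keep the tool vertical with the fingers across the lane, one on the lane at y=0 and the other on the pedal at y≈-70. I'll press to tip z≈21 mm, then push 49 mm along the lane. First I'll travel at height.

jog_arm --motion '[0.84,-0.76,0,0,0,0,-0.26,0.84,-0.76,0,0,0,0,-0.26,0.84,-0.76,0,0,0,0,-0.26,0.84,-0.76,0,0,0,0,-0.26,0.84,-0.76,0,0,0,0,-0.26,0.84,-0.76,0,0,0,0,-0.26,0.84,-0.76,0,0,0,0,-0.26,0.84,-0.76,0,0,0,0,-0.26,0.84,-0.76,0,0,0,0,-0.26,0.84,-0.76,0,0,0,0,-0.26,0.84,-0.76,0,0,0,0,-0.26,0.84,-0.76,0,0,0,0,-0.26]'

```text
time: 1.6
position: [0.4768, -0.0541, 0.2118]
tool_rot: [0.974, 0.226, -0.0, -0.0]
ft_force: [0.2, -0.6, 0.3]
grip_width: 0.0548
grip_force: 0.0
```

jog_arm --motion '[0,0,0,0,0,1,-0.26,0,0,0,0,0,1,-0.26,0,0,0,0,0,1,-0.26,0,0,0,0,0,1,-0.26,0,0,0,0,0,1,-0.26,0,0,0,0,0,1,-0.26,0,0,0,0,0,1,-0.26,0,0,0,0,0,1,-0.26,0,0,0,0,0,1,-0.26,0,0,0,0,0,0,-0.26,0,0,0,0,0,0,-0.26]'

```text
time: 2.98
position: [0.4765, -0.0556, 0.2118]
tool_rot: [0.996, -0.085, -0.0, -0.0]
ft_force: [0.3, -0.4, 0.3]
grip_width: 0.0545
grip_force: 0.0
```

```bash
cat >> h.py <<'E'
def st():
    from scipy.spatial.transform import Rotation as R
    P=np.load('P.npy');o=robot.get_obs();M=R.from_quat(o['tool_rot']).as_matrix()
    print('t',round(o['time'],2),'jig TCP mm',(wj(P,[o['position']])[0]*1000).round(1),'tip z',round((o['position'][2]-robot.tip_reach)*1000,1),
     'yaw err deg',round(np.degrees(np.arctan2(M[1,0],M[0,0])-P[2]),2),'tilt',M[:2,2].round(4),'w',round(o['grip_width']*1000,1),'F',np.round(o['ft_force'],1))
E
python3 - <<'E'
from h import *
st()
cv2.imwrite('pics/w1.png',robot.camera('wrist'))
E
```

```text
t 2.98 jig TCP mm [-94.7 -33.2] tip z 200.8 yaw err deg -0.04 tilt [-0.0004  0.0002] w 54.5 F [ 0.3 -0.4  0.3]
```

View pics/w1.png

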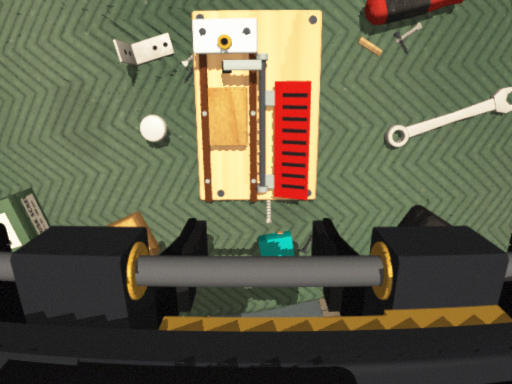

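The wrist view shows the plate corners at about (193,11), (322,11), (317,200) and (198,201). The block's top face spans (209..247, 87..149). I'll cross-check the jig pose with these.

Run:
```python
from h import *
from scipy.spatial.transform import Rotation as R
P=np.load('P.npy');o=robot.get_obs();c=robot.calibration('wrist')
T=np.eye(4);T[:3,:3]=R.from_quat(o['tool_rot']).as_matrix();T[:3,3]=o['position'];T=T@c['T_tool_cam']
K=np.array([[c['fx'],0,c['cx']],[0,c['fy'],c['cy']],[0,0,1.]])
def pl(uv,z):
    n=cv2.undistortPoints(np.array(uv,float)[:,None],K,c['dist_coeffs'])[:,0]
    d=np.c_[n,np.ones(len(n))]@T[:3,:3].T; return T[:3,3]+d*((z-T[2,3])/d[:,2])[:,None]
for n,uv,z in(('plate',[[193,11],[322,11],[317,200],[198,201]],.012),('block',[[209,87],[247,87],[247,149],[209,149]],.03),('pedal',[[275,81],[310,82],[308,200],[274,197]],.030),('bush',[[224,41]],.047)):
    print(n,(wj(P,pl(uv,z))*1000).round(1).tolist())
```

```text
plate [[59.4, 34.8], [59.2, -97.0], [-143.8, -99.7], [-145.0, 38.3]]
block [[-17.3, 18.0], [-17.5, -20.5], [-81.0, -19.9], [-80.9, 20.3]]
pedal [[-11.6, -48.7], [-12.4, -84.1], [-137.8, -86.5], [-134.2, -49.0]]
bush [[24.8, 0.2]]
```

jog_arm --motion '[-0.05,0.045,0.75,0,0,0,-0.26,0,0,0.75,0,0,0,-0.26,0,0,0.75,0,0,0,-0.26,0,0,0.75,0,0,0,-0.26,0,0,0.75,0,0,0,-0.26,0,0,0,0,0,0,-0.26,0,0,0,0,0,0,-0.26]'

```text
time: 3.9
position: [0.475, -0.0573, 0.0626]
tool_rot: [0.996, -0.086, 0.001, 0.0]
ft_force: [0.2, 0.7, 0.6]
grip_width: 0.055
grip_force: 0.0
```

Run:
```python
from h import *
st()
im=robot.camera('wrist');cv2.imwrite('pics/w2.png',im)
```

```text
t 3.9 jig TCP mm [-95.9 -35.2] tip z 51.6 yaw err deg -0.08 tilt [ 0.001  -0.0004] w 55.0 F [0.2 0.7 0.6]
```

View pics/w2.png

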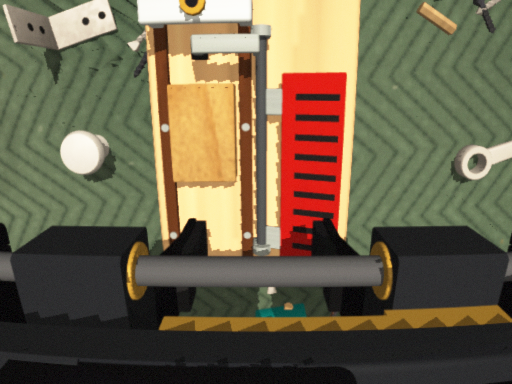

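The wrist view shows the left finger (about 190,235) over the lane behind the block's rear edge (row 182). The right finger (about 328,235) is over the pedal. Next I press.

jog_arm --motion '[0,0,0.19,0,0,0,-0.26,0,0,0.19,0,0,0,-0.26,0,0,0.19,0,0,0,-0.26,0,0,0.2,0,0,0,-0.26,0,0,0,0,0,0,-0.26,0,0,0,0,0,0,-0.26,0,0,0,0,0,0,-0.26]'

```text
time: 4.82
position: [0.4745, -0.0571, 0.0313]
tool_rot: [0.996, -0.086, 0.0, 0.0]
ft_force: [0.4, 0.9, -0.6]
grip_width: 0.0551
grip_force: 0.0
```

Run:
```python
from h import *
st()
a=robot.camera('side')[155:230,190:305];b=robot.camera('wrist')[0:270,90:400]
a=cv2.resize(a,(414,270),interpolation=cv2.INTER_CUBIC);cv2.imwrite('pics/c3.png',np.hstack([a,b]))
```

```text
t 4.83 jig TCP mm [-96.3 -35.1] tip z 20.3 yaw err deg -0.1 tilt [ 0.0004 -0.0001] w 55.1 F [ 0.4  0.9 -0.6]
```

View pics/c3.png

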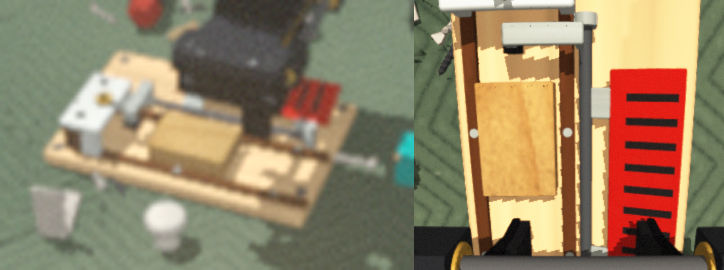

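The reading shows no clear reaction force, so I'll check the pedal angle numerically from the wrist picture.

Run:
```python
from h import *
from scipy.spatial.transform import Rotation as R
P=np.load('P.npy');o=robot.get_obs();c=robot.calibration('wrist')
T=np.eye(4);T[:3,:3]=R.from_quat(o['tool_rot']).as_matrix();T[:3,3]=o['position'];T=np.linalg.inv(T@c['T_tool_cam'])
K=np.array([[c['fx'],0,c['cx']],[0,c['fy'],c['cy']],[0,0,1.]])
def pw(J):return cv2.projectPoints(jw(P,J),cv2.Rodrigues(T[:3,:3])[0],T[:3,3],K,c['dist_coeffs'])[0][:,0]-[90,0]+[414,0]
print('level',pw([[-.012,-.049,.022],[-.012,-.087,.022]]).round(0).tolist())
print('rest',pw([[-.012,-.049,.025],[-.012,-.0848,.038]]).round(0).tolist())
print('arm top z42/z56',pw([[-.004,0,.042],[-.004,0,.056]]).round(0).tolist())
print('plate TR, block',pw([[-.145,-.098,.012],[-.08,0.02,.03],[-.08,-.02,.03]]).round(0).tolist())
print(o['joint_torque'].round(2),o['ft_force'],o['moment'].round(2))
```

```text
level [[611.0, 71.0], [684.0, 72.0]]
rest [[611.0, 71.0], [689.0, 70.0]]
arm top z42/z56 [[507.0, 51.0], [499.0, 48.0]]
plate TR, block [[680.0, 287.0], [483.0, 202.0], [556.0, 202.0]]
[-1.000e-02 -3.774e+01 -6.030e+00  3.000e-02 -7.000e-02  0.000e+00] [ 0.07529002  0.5311697  -0.3890974 ] [ 0.08 -0.05  0.03]
```

Run:
```python
from h import *
P=np.load('P.npy')
L=[[-.136,-.049,.022],[-.136,-.087,.022]];Q=[[-.136,-.049,.025],[-.136,-.0848,.038]]
print('level',proj('side',jw(P,L)).round(1).tolist(),'rest',proj('side',jw(P,Q)).round(1).tolist())
s0=cv2.imread('pics/side0.png');s1=robot.camera('side');cv2.imwrite('pics/s1.png',s1)
w=np.vstack([np.hstack([cv2.resize(i[a:b,c:d],(380,270),interpolation=cv2.INTER_CUBIC) for i in(s0,s1)]) for a,b,c,d in((162,194,255,300),(165,197,200,245))])
cv2.imwrite('pics/cmp.png',w)
for i in(s0,s1):
    m=(i[...,2]>150)&(i[...,1]<80)&(i[...,0]<80); ys,xs=np.nonzero(m[150:200,200:300]);
    print(len(xs),'right part rows by col',[(c+200,int(ys[xs==c].min())+150,int(ys[xs==c].max())+150) for c in range(72,88) if (xs==c).any()])
```

```text
level [[280.8, 190.7], [285.0, 182.3]] rest [[280.8, 189.8], [285.0, 178.2]]
342 right part rows by col [(272, 177, 186), (273, 177, 186), (274, 178, 186), (275, 178, 186), (276, 178, 186), (277, 178, 187), (278, 178, 187), (279, 179, 187), (280, 179, 187), (281, 179, 184), (282, 179, 181)]
42 right part rows by col [(272, 186, 186), (273, 186, 186), (274, 186, 187), (275, 184, 187), (277, 187, 187), (278, 187, 188), (279, 187, 188), (280, 183, 188), (281, 179, 185), (282, 179, 183)]
```

View pics/cmp.png

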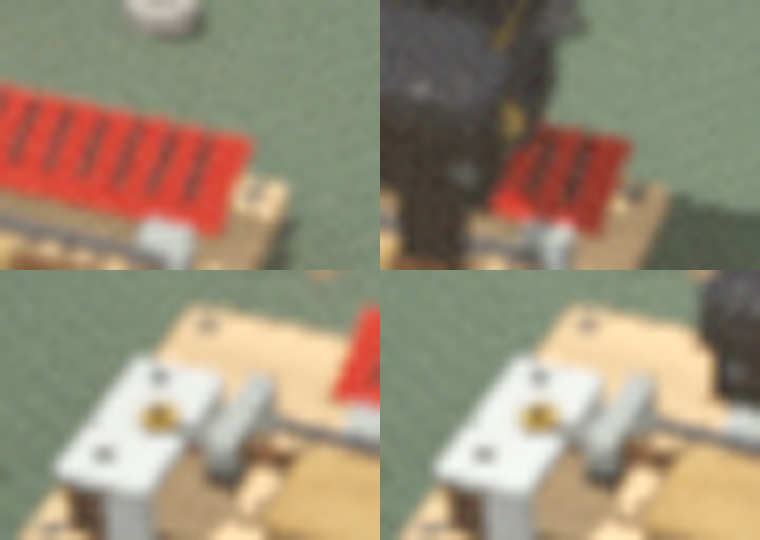

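The pedal and the clip are still at rest, so the fingertip isn't touching. I'll check the fingertip's real height in the side view.

Run:
```python
from h import *
P=np.load('P.npy'); st()
for z in(.013,.020,.027,.034): print(z,proj('side',jw(P,[[-.1058,.007,z],[-.0868,.007,z],[-.096,-.07,z]])).round(1).tolist())
s=cv2.imread('pics/s1.png');a=cv2.resize(s[165:210,235:295],(800,600),interpolation=cv2.INTER_CUBIC);cv2.imwrite('pics/f.png',a)
```

```text
t 4.97 jig TCP mm [-96.3 -35.1] tip z 20.4 yaw err deg -0.1 tilt [ 0.0005 -0.0002] w 54.5 F [ 0.1  0.3 -0.1]
0.013 [[263.2, 203.7], [256.4, 202.1], [269.3, 185.3]]
0.02 [[263.2, 201.8], [256.4, 200.1], [269.3, 183.4]]
0.027 [[263.2, 199.8], [256.3, 198.1], [269.3, 181.4]]
0.034 [[263.2, 197.7], [256.3, 196.1], [269.4, 179.4]]
```

View pics/f.png

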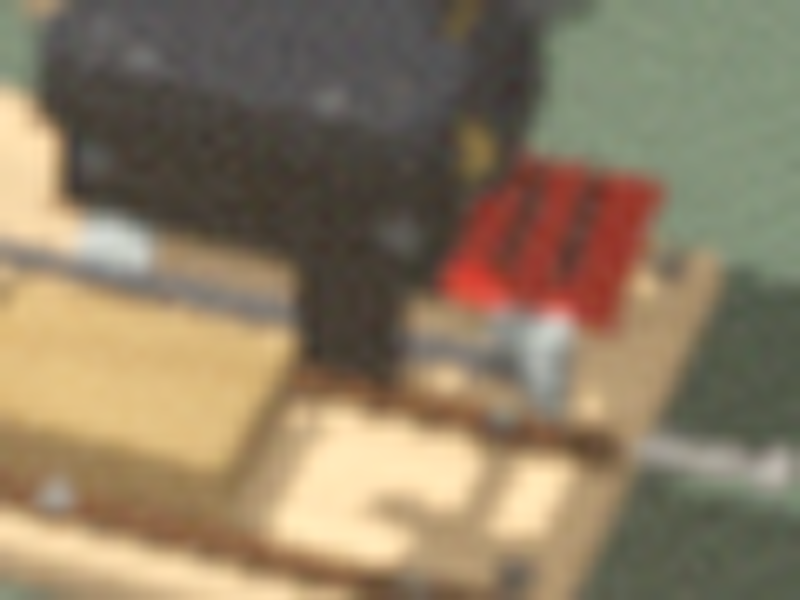

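The side view puts the finger bottom at about pixel (261,193), where z=20 mm would give about row 201. The tips are therefore clearly higher than nominal, presumably because the finger linkage retracts when open. I'll descend in small steps, watching the force.

jog_arm --motion '[0,0,0.1,0,0,0,-0.26,0,0,0.1,0,0,0,-0.26,0,0,0,0,0,0,-0.26]'

```text
time: 5.35
position: [0.4744, -0.0571, 0.023]
tool_rot: [0.996, -0.086, -0.0, 0.0]
ft_force: [-0.3, 0.0, 2.8]
grip_width: 0.0547
grip_force: 1.3
```

jog_arm --motion '[0,0,0.1,0,0,0,-0.26,0,0,0,0,0,0,-0.26]'

```text
time: 5.6
position: [0.4746, -0.0574, 0.0191]
tool_rot: [0.996, -0.086, 0.0, 0.0]
ft_force: [-1.5, -1.5, 4.0]
grip_width: 0.055
grip_force: 1.9
```

jog_arm --motion '[0,0,0.08,0,0,0,-0.26,0,0,0,0,0,0,-0.26]'

```text
time: 5.85
position: [0.4746, -0.0576, 0.0161]
tool_rot: [0.996, -0.086, 0.0, 0.0]
ft_force: [-0.7, -2.5, 5.3]
grip_width: 0.0548
grip_force: 2.4
```

jog_arm --motion '[0,0,0.05,0,0,0,-0.26,0,0,0,0,0,0,-0.26]'

```text
time: 6.1
position: [0.4746, -0.0577, 0.0142]
tool_rot: [0.996, -0.085, 0.0, 0.0]
ft_force: [-1.0, -3.7, 6.1]
grip_width: 0.055
grip_force: 2.8
```

Run:
```python
from h import *
st()
P=np.load('P.npy')
s1=robot.camera('side');cv2.imwrite('pics/s2.png',s1)
f=lambda n:cv2.cvtColor(cv2.imread(n)[165:192,220:235],6)
i=s1; m=(i[...,2]>90)&(i[...,1]<70)&(i[...,0]<70); m[:, :262]=0; m[:165]=0;m[200:]=0
ys,xs=np.nonzero(m);print([(c,int(ys[xs==c].min()),int(ys[xs==c].max())) for c in sorted(set(xs))])
i=cv2.imread('pics/s1.png'); m=(i[...,2]>90)&(i[...,1]<70)&(i[...,0]<70); m[:, :262]=0; m[:165]=0;m[200:]=0
ys,xs=np.nonzero(m);print([(c,int(ys[xs==c].min()),int(ys[xs==c].max())) for c in sorted(set(xs))])
# nose arm shift by template matching
a=cv2.imread('pics/s1.png');t=a[173:192,221:234]
r=cv2.matchTemplate(s1[160:200,212:245],t,cv2.TM_CCOEFF_NORMED);print('arm match',cv2.minMaxLoc(r),'ref (9,13)')
print('arm predicted',proj('side',jw(P,[[-.004,0,.042],[-.004,0,.056]])).round(1).tolist())
```

```text
t 6.1 jig TCP mm [-96.2 -35.7] tip z 3.2 yaw err deg -0.08 tilt [ 0.0006 -0.0009] w 55.0 F [-1.  -3.7  6.1]
[(np.int64(268), 186, 188), (np.int64(269), 185, 186), (np.int64(270), 185, 187), (np.int64(271), 185, 187), (np.int64(272), 184, 187), (np.int64(273), 184, 186), (np.int64(274), 180, 186), (np.int64(275), 181, 186), (np.int64(276), 181, 187), (np.int64(277), 181, 188), (np.int64(278), 181, 188), (np.int64(279), 182, 189), (np.int64(280), 182, 189), (np.int64(281), 182, 187), (np.int64(282), 182, 184), (np.int64(283), 183, 183)]
[(np.int64(267), 186, 186), (np.int64(268), 184, 185), (np.int64(269), 182, 185), (np.int64(270), 180, 185), (np.int64(271), 179, 185), (np.int64(272), 179, 186), (np.int64(273), 177, 186), (np.int64(274), 177, 186), (np.int64(275), 178, 186), (np.int64(276), 178, 186), (np.int64(277), 178, 186), (np.int64(278), 178, 187), (np.int64(279), 179, 188), (np.int64(280), 179, 187), (np.int64(281), 179, 185), (np.int64(282), 179, 182)]
arm match (-0.7709165215492249, 0.8724150061607361, (6, 2), (9, 12)) ref (9,13)
arm predicted [[228.1, 185.1], [227.8, 181.0]]
```

jog_arm --motion '[0,0,0.04,0,0,0,-0.26,0,0,0,0,0,0,-0.26]'

```text
time: 6.4
position: [0.4746, -0.0578, 0.0127]
tool_rot: [0.996, -0.085, 0.0, 0.0]
ft_force: [-1.1, -4.5, 6.0]
grip_width: 0.0549
grip_force: 3.2
```

Run:
```python
from h import *
st()
s=robot.camera('side');w=robot.camera('wrist');cv2.imwrite('pics/s3.png',s);cv2.imwrite('pics/w3.png',w)
f=lambda i,a,b,c,d:cv2.resize(i[a:b,c:d],(390,290),interpolation=cv2.INTER_CUBIC)
s0=cv2.imread('pics/s1.png')
cv2.imwrite('pics/last.png',np.vstack([np.hstack([f(s0,165,197,203,246),f(s,165,197,203,246)]),np.hstack([f(s,168,208,240,294),f(w,0,260,140,490)])]))
```

```text
t 6.4 jig TCP mm [-96.1 -35.7] tip z 1.7 yaw err deg -0.07 tilt [ 0.0007 -0.001 ] w 54.9 F [-1.1 -4.5  6. ]
```

View pics/last.png

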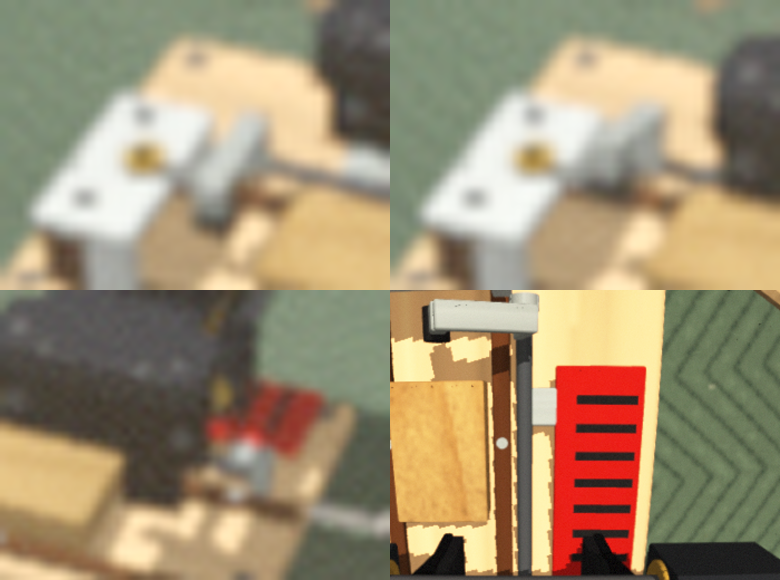

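The nose is clearly raised in the side and wrist views, and the pedal is close to level. I'll estimate the clip angle.

Run:
```python
from h import *
from scipy.spatial.transform import Rotation as R
P=np.load('P.npy');c=robot.calibration('wrist');K=np.array([[c['fx'],0,c['cx']],[0,c['fy'],c['cy']],[0,0,1.]])
o=robot.get_obs()
def pw(J,dz):
    T=np.eye(4);T[:3,:3]=R.from_quat(o['tool_rot']).as_matrix();T[:3,3]=o['position']+[0,0,dz];T=np.linalg.inv(T@c['T_tool_cam'])
    return cv2.projectPoints(jw(P,J),cv2.Rodrigues(T[:3,:3])[0],T[:3,3],K,c['dist_coeffs'])[0][:,0].round(1)
def arm(th,ye=.005):
    d=np.array([ye+.036,.021]);a=np.array([d[0]*np.cos(th)-d[1]*np.sin(th),d[0]*np.sin(th)+d[1]*np.cos(th)])
    return [[x,-.036+a[0],.021+a[1]] for x in(-.004,.008)]
for ye in(.003,.006):
  print('rest',ye,pw(arm(0,ye),.0186).tolist(),'obs ~(179,45),(179,22)')
  for th in(.2,.25,.3,.35,.4):print(th,pw(arm(th,ye),0).tolist())
print('obs (175,38?)')
w=cv2.imread('pics/w3.png');print(w[22,160:200].mean(1).round(0));print(w[0:60,200].mean(1).round(0))
```

```text
rest 0.003 [[174.7, 51.9], [173.5, 24.2]] obs ~(179,45),(179,22)
0.2 [[171.3, 44.5], [169.8, 11.3]]
0.25 [[174.0, 43.9], [172.6, 10.2]]
0.3 [[177.1, 43.3], [175.7, 9.2]]
0.35 [[180.5, 42.6], [179.1, 8.1]]
0.4 [[184.3, 42.0], [182.9, 7.1]]
rest 0.006 [[168.2, 52.0], [166.9, 24.3]] obs ~(179,45),(179,22)
0.2 [[163.2, 44.5], [161.6, 11.2]]
0.25 [[165.8, 43.8], [164.3, 10.0]]
0.3 [[168.8, 43.1], [167.3, 8.9]]
0.35 [[172.2, 42.4], [170.7, 7.7]]
0.4 [[175.9, 41.8], [174.5, 6.5]]
obs (175,38?)
[138. 138. 138. 137. 133. 135. 135. 133. 105.  52.  29.  30.  28.  35.
  74. 106. 169. 195. 145. 143. 192. 207. 215. 216. 215. 213. 214. 216.
 214. 215. 214. 215. 214. 215. 215. 215. 213. 213. 213. 214.]
[135. 143. 140. 141. 136. 143. 142. 141. 156. 189. 208. 211. 212. 204.
 192. 211. 217. 218. 217. 220. 217. 213. 215. 214. 215. 210. 213. 210.
 210. 208. 208. 205. 206. 198. 163. 121.  91. 118. 142. 140. 143. 143.
 141. 158. 220. 225. 226. 225. 224. 225. 225. 225. 224. 225. 225. 226.
 224. 225. 226. 226.]
```

The clip is around 0.3 rad, which is open. I'll press about 1 mm more for margin and then push along the lane.

jog_arm --motion '[0,0,0.03,0,0,0,-0.26,0.15,0,0,0,0,0,-0.26,0.15,0,0,0,0,0,-0.26,0.15,0,0,0,0,0,-0.26,0.15,0,0,0,0,0,-0.26,0,0,0,0,0,0,-0.26]'

```text
time: 7.25
position: [0.4942, -0.0596, 0.011]
tool_rot: [0.996, -0.086, -0.004, -0.001]
ft_force: [-4.6, 1.4, 8.2]
grip_width: 0.0547
grip_force: 4.0
```

```bash
cat >> h.py <<'E'
def blk(tag):
    im=robot.camera('top');cv2.imwrite(f'pics/{tag}.png',im)
E
python3 - <<'E'
from h import *
from scipy.spatial.transform import Rotation as R
st()
P=np.load('P.npy');o=robot.get_obs();w=robot.camera('wrist');cv2.imwrite('pics/w4.png',w);c=robot.calibration('wrist');K=np.array([[c['fx'],0,c['cx']],[0,c['fy'],c['cy']],[0,0,1.]])
T=np.eye(4);T[:3,:3]=R.from_quat(o['tool_rot']).as_matrix();T[:3,3]=o['position'];T=np.linalg.inv(T@c['T_tool_cam'])
J=[[x/1000,.010,.030] for x in range(-90,30,10)]
print(cv2.projectPoints(jw(P,J),cv2.Rodrigues(T[:3,:3])[0],T[:3,3],K,c['dist_coeffs'])[0][:,0].round(0).tolist())
hsv=cv2.cvtColor(w,cv2.COLOR_BGR2HSV)
for col in(165,172,180):print(col,[tuple(int(v) for v in hsv[r,col]) for r in range(0,240,10)])
E
```

```text
t 7.25 jig TCP mm [-76.5 -34.2] tip z 0.0 yaw err deg -0.13 tilt [-0.0079  0.0031] w 54.7 F [-4.6  1.4  8.2]
[[174.0, 270.0], [172.0, 252.0], [171.0, 234.0], [169.0, 215.0], [167.0, 196.0], [166.0, 176.0], [164.0, 155.0], [162.0, 133.0], [161.0, 111.0], [159.0, 88.0], [158.0, 64.0], [156.0, 40.0]]
165 [(26, 7, 248), (20, 194, 226), (10, 26, 29), (20, 195, 228), (28, 22, 151), (16, 92, 141), (16, 135, 178), (17, 139, 176), (16, 136, 176), (24, 86, 254), (18, 158, 229), (18, 156, 231), (18, 154, 232), (19, 154, 234), (18, 152, 235), (19, 147, 236), (18, 150, 229), (18, 151, 233), (19, 151, 233), (18, 153, 228), (18, 151, 226), (18, 153, 228), (17, 153, 219), (24, 89, 254)]
172 [(26, 7, 249), (21, 190, 234), (165, 31, 33), (20, 194, 229), (18, 94, 103), (16, 104, 147), (16, 134, 177), (16, 135, 174), (16, 138, 175), (24, 86, 254), (18, 157, 233), (18, 160, 228), (19, 149, 235), (19, 146, 240), (19, 151, 237), (19, 147, 234), (19, 146, 238), (18, 151, 231), (19, 153, 234), (18, 155, 230), (18, 147, 232), (17, 153, 220), (18, 157, 224), (25, 83, 254)]
180 [(30, 6, 249), (22, 185, 238), (21, 188, 237), (21, 191, 235), (25, 20, 169), (16, 113, 149), (17, 133, 167), (15, 29, 53), (23, 24, 43), (0, 39, 39), (15, 167, 128), (17, 165, 227), (18, 155, 234), (19, 153, 235), (18, 149, 233), (19, 151, 237), (19, 149, 236), (18, 154, 232), (19, 148, 237), (19, 154, 233), (18, 155, 225), (18, 155, 222), (18, 149, 233), (23, 93, 253)]
```

The block is being pushed, with its rear at jig x ≈ -67 mm. Continuing.

jog_arm --motion '[0.15,0,0,0,0,0,-0.26,0.15,0,0,0,0,0,-0.26,0.15,0,0,0,0,0,-0.26,0.1,0,0,0,0,0,-0.26,0,0,0,0,0,0,-0.26]'

```text
time: 7.92
position: [0.5157, -0.0633, 0.011]
tool_rot: [0.996, -0.086, -0.004, -0.001]
ft_force: [-5.0, 1.0, 8.2]
grip_width: 0.0547
grip_force: 4.0
```

```bash
cat >> h.py <<'E'
def look(tag,side=.010,cols=12):
    from scipy.spatial.transform import Rotation as R
    P=np.load('P.npy');o=robot.get_obs();w=robot.camera('wrist');cv2.imwrite(f'pics/{tag}.png',w);c=robot.calibration('wrist');K=np.array([[c['fx'],0,c['cx']],[0,c['fy'],c['cy']],[0,0,1.]])
    T=np.eye(4);T[:3,:3]=R.from_quat(o['tool_rot']).as_matrix();T[:3,3]=o['position'];T=np.linalg.inv(T@c['T_tool_cam'])
    xs=np.arange(-90,30); hsv=cv2.cvtColor(w,cv2.COLOR_BGR2HSV)
    for y in(.013,.016):
        uv=cv2.projectPoints(jw(P,[[x/1000,y,.030] for x in xs]),cv2.Rodrigues(T[:3,:3])[0],T[:3,3],K,c['dist_coeffs'])[0][:,0].round().astype(int)
        print(y,[(int(x),int(hsv[v,u,1]),int(hsv[v,u,2])) for x,(u,v) in zip(xs,uv) if 0<=v<384][::2])
E
python3 - <<'E'
from h import *
st();look('w5')
E
```

```text
t 7.92 jig TCP mm [-54.7 -34.3] tip z -0.0 yaw err deg -0.13 tilt [-0.0082  0.0031] w 54.7 F [-5.   1.   8.2]
0.013 [(-90, 128, 10), (-88, 109, 7), (-86, 51, 10), (-84, 255, 2), (-82, 191, 8), (-80, 77, 10), (-78, 30, 43), (-76, 22, 81), (-74, 23, 99), (-72, 13, 100), (-70, 24, 106), (-68, 26, 108), (-66, 18, 101), (-64, 17, 90), (-62, 22, 80), (-60, 20, 52), (-58, 255, 2), (-56, 125, 43), (-54, 139, 165), (-52, 139, 169), (-50, 136, 167), (-48, 112, 245), (-46, 100, 252), (-44, 96, 252), (-42, 139, 218), (-40, 157, 210), (-38, 156, 220), (-36, 154, 218), (-34, 153, 222), (-32, 158, 218), (-30, 155, 220), (-28, 162, 213), (-26, 156, 223), (-24, 155, 219), (-22, 153, 227), (-20, 151, 227), (-18, 154, 213), (-16, 154, 222), (-14, 151, 224), (-12, 151, 226), (-10, 156, 221), (-8, 155, 225), (-6, 159, 224), (-4, 158, 224), (-2, 159, 222), (0, 156, 220), (2, 161, 223), (4, 164, 214), (6, 163, 225), (8, 163, 217), (10, 161, 222), (12, 162, 118), (14, 154, 109), (16, 16, 230), (18, 8, 244), (20, 8, 247), (22, 8, 246), (24, 8, 247), (26, 7, 246), (28, 8, 246)]
0.016 [(-90, 36, 14), (-88, 153
[... 229 characters left out ...]
, 84), (-56, 148, 121), (-54, 138, 161), (-52, 139, 119), (-50, 144, 135), (-48, 102, 251), (-46, 129, 229), (-44, 132, 226), (-42, 152, 156), (-40, 155, 215), (-38, 155, 207), (-36, 154, 218), (-34, 157, 223), (-32, 158, 221), (-30, 154, 223), (-28, 152, 230), (-26, 147, 232), (-24, 155, 224), (-22, 156, 222), (-20, 156, 229), (-18, 153, 221), (-16, 152, 231), (-14, 157, 228), (-12, 150, 233), (-10, 158, 227), (-8, 157, 226), (-6, 158, 226), (-4, 157, 228), (-2, 159, 221), (0, 159, 226), (2, 162, 222), (4, 165, 217), (6, 165, 219), (8, 170, 217), (10, 171, 125), (12, 165, 119), (14, 165, 113), (16, 14, 230), (18, 8, 244), (20, 8, 247), (22, 9, 247), (24, 8, 246), (26, 8, 247), (28, 8, 246)]
```

jog_arm --motion '[0.1,0,0,0,0,0,-0.26,0.1,0,0,0,0,0,-0.26,0.05,0,0,0,0,0,-0.26,0,0,0,0,0,0,-0.26]'

```text
time: 8.48
position: [0.5252, -0.0649, 0.0109]
tool_rot: [0.996, -0.086, -0.005, -0.001]
ft_force: [-5.7, 1.4, 8.1]
grip_width: 0.0546
grip_force: 4.1
```

jog_arm --motion '[0.05,0,0,0,0,0,-0.26,0,0,0,0,0,0,-0.26]'

```text
time: 8.72
position: [0.5268, -0.0652, 0.0109]
tool_rot: [0.996, -0.086, -0.005, -0.001]
ft_force: [-6.6, 0.6, 8.4]
grip_width: 0.055
grip_force: 4.2
```

jog_arm --motion '[0.05,0,0,0,0,0,-0.26,0,0,0,0,0,0,-0.26]'

```text
time: 8.98
position: [0.5289, -0.0656, 0.0109]
tool_rot: [0.996, -0.086, -0.005, -0.001]
ft_force: [-5.4, 0.2, 8.8]
grip_width: 0.055
grip_force: 4.2
```

Run:
```python
from h import *
st();look('w6')
```

```text
t 8.97 jig TCP mm [-41.3 -34.2] tip z -0.1 yaw err deg -0.12 tilt [-0.0094  0.0033] w 55.0 F [-5.4  0.2  8.8]
0.013 [(-90, 191, 128), (-88, 185, 143), (-86, 186, 141), (-84, 191, 131), (-82, 170, 9), (-80, 102, 10), (-78, 142, 9), (-76, 73, 7), (-74, 128, 8), (-72, 118, 13), (-70, 255, 3), (-68, 70, 11), (-66, 68, 15), (-64, 19, 66), (-62, 18, 87), (-60, 18, 99), (-58, 17, 107), (-56, 22, 105), (-54, 17, 103), (-52, 26, 98), (-50, 20, 89), (-48, 19, 66), (-46, 33, 31), (-44, 51, 10), (-42, 135, 147), (-40, 136, 167), (-38, 134, 171), (-36, 136, 169), (-34, 95, 252), (-32, 97, 253), (-30, 125, 235), (-28, 155, 188), (-26, 152, 211), (-24, 158, 220), (-22, 154, 220), (-20, 158, 218), (-18, 155, 219), (-16, 157, 214), (-14, 155, 222), (-12, 159, 217), (-10, 156, 221), (-8, 151, 230), (-6, 154, 222), (-4, 154, 215), (-2, 156, 222), (0, 153, 227), (2, 157, 223), (4, 155, 221), (6, 155, 225), (8, 160, 223), (10, 159, 222), (12, 169, 116), (14, 37, 152), (16, 10, 244), (18, 9, 246), (20, 8, 246), (22, 8, 246), (24, 8, 246), (26, 8, 245), (28, 9, 247)]
0.016 [(-90, 191, 140), (-88, 186, 141)
[... 212 characters left out ...]
, (-58, 17, 104), (-56, 19, 109), (-54, 24, 107), (-52, 24, 96), (-50, 20, 91), (-48, 18, 69), (-46, 41, 31), (-44, 137, 117), (-42, 139, 150), (-40, 134, 162), (-38, 137, 125), (-36, 137, 168), (-34, 136, 210), (-32, 134, 226), (-30, 131, 222), (-28, 159, 202), (-26, 156, 212), (-24, 154, 205), (-22, 154, 220), (-20, 154, 227), (-18, 151, 226), (-16, 153, 229), (-14, 150, 231), (-12, 152, 228), (-10, 155, 217), (-8, 156, 226), (-6, 153, 227), (-4, 158, 221), (-2, 153, 228), (0, 155, 227), (2, 150, 234), (4, 150, 228), (6, 158, 224), (8, 156, 227), (10, 160, 182), (12, 168, 117), (14, 39, 156), (16, 11, 242), (18, 9, 245), (20, 8, 246), (22, 9, 246), (24, 8, 246), (26, 8, 244), (28, 8, 246)]
```

jog_arm --motion '[0.05,0,0,0,0,0,-0.26,0,0,0,0,0,0,-0.26]'

```text
time: 9.28
position: [0.5293, -0.0656, 0.0108]
tool_rot: [0.996, -0.086, -0.006, -0.001]
ft_force: [-8.1, 0.0, 10.5]
grip_width: 0.0544
grip_force: 5.3
```

jog_arm --motion '[0.05,0,0,0,0,0,-0.26,0,0,0,0,0,0,-0.26]'

```text
time: 9.52
position: [0.5294, -0.0656, 0.0107]
tool_rot: [0.996, -0.085, -0.008, -0.002]
ft_force: [-10.7, 0.3, 12.0]
grip_width: 0.0551
grip_force: 6.6
```

The force rises while the position stalls, so the block is against the stop. I'll back off the block along the lane with the pedal still down, then lift slowly.

jog_arm --motion '[-0.1,0,0,0,0,0,-0.26,-0.1,0,0,0,0,0,-0.26,-0.15,0,0,0,0,0,-0.26,-0.15,0,0,0,0,0,-0.26,0,0,0,0,0,0,-0.26]'

```text
time: 10.15
position: [0.5214, -0.0656, 0.0124]
tool_rot: [0.996, -0.086, 0.004, 0.001]
ft_force: [3.7, -1.3, 6.6]
grip_width: 0.0547
grip_force: 3.3
```

Run:
```python
from h import *
st();look('w7')
```

```text
t 10.15 jig TCP mm [-48.7 -35.5] tip z 1.4 yaw err deg -0.08 tilt [ 0.0082 -0.0025] w 54.7 F [ 3.7 -1.3  6.6]
0.013 [(-90, 255, 5), (-88, 191, 4), (-86, 102, 10), (-84, 159, 8), (-82, 55, 14), (-80, 64, 12), (-78, 57, 9), (-76, 213, 6), (-74, 170, 6), (-72, 23, 67), (-70, 14, 89), (-68, 20, 102), (-66, 18, 102), (-64, 19, 110), (-62, 17, 104), (-60, 19, 96), (-58, 18, 87), (-56, 28, 64), (-54, 23, 11), (-52, 119, 45), (-50, 132, 170), (-48, 137, 171), (-46, 118, 243), (-44, 94, 253), (-42, 95, 253), (-40, 91, 253), (-38, 96, 253), (-36, 94, 253), (-34, 93, 253), (-32, 94, 253), (-30, 132, 193), (-28, 158, 195), (-26, 159, 209), (-24, 153, 221), (-22, 156, 218), (-20, 157, 221), (-18, 156, 219), (-16, 154, 220), (-14, 157, 218), (-12, 152, 226), (-10, 160, 222), (-8, 158, 229), (-6, 157, 224), (-4, 156, 213), (-2, 157, 224), (0, 151, 226), (2, 152, 228), (4, 155, 221), (6, 155, 227), (8, 158, 226), (10, 160, 217), (12, 162, 118), (14, 139, 117), (16, 16, 230), (18, 7, 245), (20, 7, 247), (22, 6, 246), (24, 7, 247), (26, 7, 247), (28, 7, 246)]
0.016 [(-90, 57, 9), (-88, 213, 6), (-86, 
[... 212 characters left out ...]
 17, 88), (-56, 21, 62), (-54, 143, 91), (-52, 139, 162), (-50, 146, 112), (-48, 143, 144), (-46, 138, 165), (-44, 139, 197), (-42, 119, 243), (-40, 100, 252), (-38, 129, 229), (-36, 118, 244), (-34, 109, 250), (-32, 130, 230), (-30, 141, 163), (-28, 154, 212), (-26, 157, 216), (-24, 159, 205), (-22, 156, 219), (-20, 154, 227), (-18, 153, 226), (-16, 152, 228), (-14, 151, 232), (-12, 151, 230), (-10, 153, 220), (-8, 156, 225), (-6, 151, 230), (-4, 154, 223), (-2, 152, 231), (0, 156, 229), (2, 152, 232), (4, 153, 231), (6, 156, 226), (8, 160, 227), (10, 168, 152), (12, 161, 117), (14, 126, 121), (16, 14, 232), (18, 7, 245), (20, 8, 248), (22, 8, 246), (24, 8, 248), (26, 8, 247), (28, 8, 247)]
```

The block's rear edge sits at jig x ≈ -30 mm, so it's home, and the finger is clear of it. Lifting.

jog_arm --motion '[0,0,-0.1,0,0,0,-0.26,0,0,-0.15,0,0,0,-0.26,0,0,-0.2,0,0,0,-0.26,0,0,-0.3,0,0,0,-0.26,0,0,-0.5,0,0,0,-0.26,0,0,-0.75,0,0,0,-0.26,0,0,-0.75,0,0,0,-0.26,0,0,-0.75,0,0,0,-0.26,0,0,0,0,0,0,-0.26,0,0,0,0,0,0,-0.26]'

```text
time: 11.45
position: [0.517, -0.0644, 0.1509]
tool_rot: [0.996, -0.086, -0.001, -0.0]
ft_force: [-0.6, 0.2, -0.3]
grip_width: 0.0548
grip_force: 0.0
```

Run:
```python
from h import *
st();look('w8')
w=cv2.imread('pics/w8.png');s=robot.camera('side');cv2.imwrite('pics/s8.png',s)
a=cv2.imread('pics/side0.png');b=cv2.imread('pics/s3.png')
for n,i in(('rest',a),('open',b),('now',s)):
    print(n,'col229',i[172:192,229].mean(1).round(0).astype(int).tolist(),'col284',[int(x) for x in i[174:190,282,2].astype(int)-i[174:190,282,1]])
```

```text
t 11.45 jig TCP mm [-53.3 -35.1] tip z 139.9 yaw err deg -0.11 tilt [-0.001   0.0004] w 54.8 F [-0.6  0.2 -0.3]
0.013 [(-90, 75, 254), (-88, 74, 255), (-86, 74, 254), (-84, 75, 254), (-82, 80, 254), (-80, 75, 254), (-78, 77, 254), (-76, 79, 254), (-74, 75, 254), (-72, 75, 254), (-70, 75, 254), (-68, 75, 254), (-66, 74, 254), (-64, 73, 254), (-62, 76, 254), (-60, 76, 254), (-58, 76, 254), (-56, 73, 254), (-54, 71, 254), (-52, 73, 254), (-50, 72, 254), (-48, 75, 254), (-46, 71, 254), (-44, 73, 254), (-42, 73, 254), (-40, 72, 254), (-38, 70, 255), (-36, 74, 254), (-34, 126, 222), (-32, 130, 192), (-30, 130, 186), (-28, 151, 211), (-26, 155, 227), (-24, 148, 234), (-22, 147, 232), (-20, 148, 232), (-18, 151, 233), (-16, 153, 229), (-14, 152, 232), (-12, 149, 233), (-10, 149, 234), (-8, 147, 240), (-6, 147, 236), (-4, 151, 230), (-2, 146, 236), (0, 146, 237), (2, 147, 236), (4, 151, 232), (6, 150, 237), (8, 148, 237), (10, 152, 233), (12, 164, 129), (14, 150, 131), (16, 8, 247), (18, 5, 251), (20, 4, 252), (22, 5, 252), (24, 5, 252), (26, 5, 252), (28, 4, 251)]
0.016 [(-90, 80, 254), (-88
[... 801 characters left out ...]
, (12, 163, 136), (14, 152, 136), (16, 8, 247), (18, 6, 251), (20, 4, 252), (22, 5, 252), (24, 5, 252), (26, 5, 252), (28, 5, 252)]
rest col229 [218, 216, 211, 207, 204, 205, 206, 206, 203, 196, 187, 162, 132, 111, 90, 90, 120, 160, 187, 209] col284 [-12, -11, -12, 28, 102, 142, 147, 142, 136, 109, 87, 66, 52, 47, 37, 30]
open col229 [223, 219, 217, 212, 209, 204, 199, 189, 160, 143, 134, 116, 105, 91, 86, 100, 140, 177, 198, 220] col284 [-13, -16, -14, -14, -14, -14, -10, 16, 72, 91, 89, 84, 76, 60, 48, 37]
now col229 [219, 215, 211, 208, 203, 203, 202, 198, 184, 155, 132, 122, 113, 102, 94, 97, 113, 147, 176, 181] col284 [-11, -10, -10, -11, -10, -4, 23, 74, 91, 83, 79, 75, 62, 48, 36, 31]
```

The clip now sits between its rest and open positions, bearing on the block. The block is home and the arm is clear, so I'm handing in.

```bash
python3 -c "
from rig import robot
print(robot.hand_in())"
```

```text
the job is handed in; nothing more can be done
None
```

I handed the job in at about 11.5 s: the block is home against the end stop, the clip is down on it, and the arm is clear. Camera checks showed no problem, but the hand-in returned no verdict.

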